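Sweep loose lock nuts into the sorting tray

ROBOT

A 6-joint arm with a two-finger parallel gripper is mounted at the origin on the work surface. World frame = base frame: x ahead of the robot, y to its left, z up, the work surface at z = 0. Lengths are in m, angles in rad, forces in N, time in s.
With the tool pointing down it reaches from about 0.425 to 0.925 m from the base axis. Payload 12.5 kg.
Tool frame: the origin (TCP) lies on the mounting face of the last link; the fingertips stand 173 mm ahead of it and the grasp point (between the pads) lies 155 mm ahead of it (grip_depth is the distance from the TCP to the grasp point, in m); z points along the fingers, y is the line along which they close (so a half turn about z gives the same grasp; the last joint's range is limited). The gripper opens to 85 mm and grips with 20 to 120 N. Pads are 22 mm wide; open, the fingers measure 114 mm over their backs; the gripper's body (76 mm by 85 mm) begins 54 mm behind the grasp point. The pads swing forward as they close: fully open they stand 13 mm farther back than shut.
Start: joints at [-1.45, 0.491, 1.559, -0, 1.092, -0.106], TCP at [0.141, -0.609, 0.405] pointing down, gripper open.
Joint ranges: [-3.1, 3.1], [-0.84, 2.19], [0.05, 2.79], [-1.13, 4.28], [0.06, 2.93], [-2.69, 2.69]. Speed limits (rad/s): [2.22, 2.22, 2.79, 3.14, 3.14, 3.14].

INTERFACE

Orientations are given as a 3x3 rotation matrix whose columns are the frame's x, y, z axes.
In Python, from rig import sense, read_camera, finish_job, grip_depth gives the robot as it stands.
- The arm moves only by the tool carry_out, never from a script. Its argument "rows" is a list of rows, each a list of 5 numbers: the shift along the tool's x, y, z in m, then the turn about the tool's z in rad, then the closure in counts, from 0 (fully open) to 255 (shut). In form: [[dx, dy, dz, turn, hand], ...]. A call has 1 to 20 rows; each row is the pose to reach, as a shift and turn from the pose commanded when the call began, along the tool's axes at that moment; what a row does not reach only later rows make up. A row lasts 1/10 s, in which the tool goes at most 50 mm and 8.59 degrees, less where a joint would pass 70% of its speed; a pose out of reach is approached as far as the arm can. A call with a gripper value outside its range is refused whole. The fingers move at their own pace and stop on an object; the grip force is fixed at half the most. Time passes only in rows, so rows that repeat a pose let the fingers close. It gives the time, the measured TCP pose, the force, the opening and the grip force at its end, in the units of the state.
- sense(): the state, without advancing time (a new reading comes with each control period).
- read_camera(name): name is "scene" or "top" or "wrist"; returns a dict with "img" (400x640x3 uint8, red, green, blue), "fx", "fy", "cx", "cy" (pixels), "distortion" ([k1, k2, p1, p2, k3] as OpenCV has them; the pictures are not rectified), "pose" (4x4, takes a point from camera to world coordinates); the wrist camera has in their place "hand_eye" (4x4, takes a point from camera to tool coordinates, whose origin is the TCP and whose axes are the flange's). Camera axes: x right, y down, z forward; pixel columns grow to the right and rows downward; lengths in m; the calibration is good to about 2 mm. A picture is of the moment at which its call begins: read the wrist's pose just before it. There is no depth.
- finish_job(): hands the job in; it is judged then, once.
The state is a dict: "time": time; "q": joint angles; "dq": joint speeds; "tau": joint torques, N m; "eef_pos": TCP position; "ee_rot": TCP orientation; "contact_force": force on the tool from outside, world axes, zero at the start; "ft_torque": the same for the moment, N m; "opening": finger opening in m; "gripper_force": force on a finger pad.
Only numpy, scipy, OpenCV 4.12 (cv2) and the standard library are available. Lean on these libraries where they do the work, as an engineer would, in place of code of your own. Each camera call takes 0.05 s, during which the arm holds its last target. There are 200 camera calls.

TASK

Three blue lock nuts lie loose on the assembly bench, among standing cable glands. With your closed fingertips, gently push all three across the bench through the open side of the yellow-walled sorting tray, until each lies flat and wholly inside it. Only push: do not grip or lift the nuts, and leave the glands and everything else as they are.

Things in the scene. Friction and masses are not known exactly. Their poses are not given: they have to be found in the camera images.
- tray: low tray fixed to the bench: three yellow walls 4 mm thick, 26 mm high, round a dark floor flush with the bench (no lip). Origin: centre of the dark floor. Inside 220 mm along its x, 130 mm along its y; walls at its -x, +x and -y sides; the whole +y side (y = +65 mm), towards the robot's left, is the open mouth. Turned up to 0.3 rad either way
- nut1: blue plastic hexagonal lock nut lying flat: 36 mm across flats (42 mm across corners), 14 mm thick, 20 to 42 g, dark round centre (solid, not a hole). Slides when pushed. Origin: centre of its underside; z up. It starts at world y between 0.02 and 0.14 m, on the open side of the tray
- nut2: blue plastic hexagonal lock nut lying flat: 36 mm across flats (42 mm across corners), 14 mm thick, 20 to 42 g, dark round centre (solid, not a hole). Slides when pushed. Origin: centre of its underside; z up. It starts at world y between 0.02 and 0.14 m, on the open side of the tray
- nut3: blue plastic hexagonal lock nut lying flat: 36 mm across flats (42 mm across corners), 14 mm thick, 20 to 42 g, dark round centre (solid, not a hole). Slides when pushed. Origin: centre of its underside; z up. It starts at world y between 0.02 and 0.14 m, on the open side of the tray
- gland1: metal cable gland with a grey cap standing upright on its thread end: 40 mm tall, widest at a hexagon 31 mm across corners, 12 to 20 mm above the bench, about 70 g. A bystander among the nuts, with any of which it may have changed places. Starts within the same y as the nuts; nuts and glands start at least 45 mm apart along world x. Origin: centre of its underside
- gland2: metal cable gland with a white cap standing upright on its thread end: 40 mm tall, widest at a hexagon 31 mm across corners, 12 to 20 mm above the bench, about 70 g. A bystander among the nuts, with any of which it may have changed places. Starts within the same y as the nuts; nuts and glands start at least 45 mm apart along world x. Origin: centre of its underside
- gauge1: black dial gauge with a white face lying on its back, 58 mm across, 18 mm thick, with a short steel stem; a bystander beyond the work. Origin: centre of its underside
- gauge2: black dial gauge with a white face lying on its back, 58 mm across, 18 mm thick, with a short steel stem; a bystander beyond the work. Origin: centre of its underside
- caliper: black caliper lying flat, 235 mm long, 11 mm thick, a bystander to the left of the work. Origin: middle of its beam's underside, x along the beam
- sleeve: green plastic sleeve standing upright, 32 mm across, 58 mm tall, a bystander to the left of the work. Origin: centre of its underside
- driver: screwdriver lying on the bench, 170 mm long, a bystander to the far left of the work. Origin: middle of its underside; x along it
Things that resemble listed ones, but are neither listed nor needed, are in the scene too. Leave any grey or white look-alike of the nut2 alone.

How it is judged:
By the outcome, as a careful person would: the job done as asked, in the order asked, and still so for the second after the job is handed in, with the robot touching nothing.
It also fails if it takes over 72 s, if anything falls off the work surface, if the arm or the gripper's body presses on something with over 40 N, if the wrist force passes 120 N, or if a joint passes its speed limit or range.

## Working session

There is one attempt and no reset: what is moved stays moved. The work goes in short steps, Python scripts to look and compute and a tool call to move; the robot and the scene stay as the last step left them, time stands still between calls to the robot, and variables do not carry over. Pictures are saved under pics/ and viewed, at most 10 in all, crops included, and the job is handed in when it is done.

Besides the shell and the picture viewer there is one more tool, called after "Call:" as name(argument=value, ...) on one line, values as JSON. carry_out: Moves the arm, as the interface text tells. Its arguments: {"type":"object","properties":{"rows":{"type":"array"}},"required":["rows"]}

```bash
ls; mkdir -p pics; cat > h.py <<'E'
import numpy as np,cv2
from rig import sense,read_camera,finish_job,grip_depth
def ray(c,uv,z):
    K=np.array([[c['fx'],0,c['cx']],[0,c['fy'],c['cy']],[0,0,1.]])
    p=cv2.undistortPoints(np.array(uv,float).reshape(-1,1,2),K,np.array(c['distortion'],float))[:,0]
    P=np.array(c['pose']);d=np.c_[p,np.ones(len(p))]@P[:3,:3].T
    return P[:3,3]+d*((z-P[2,3])/d[:,2])[:,None]
def blobs(c,lo,hi,z,amin=60):
    m=cv2.inRange(cv2.cvtColor(c['img'],cv2.COLOR_RGB2HSV),lo,hi)
    out=[]
    for k in cv2.findContours(m,cv2.RETR_EXTERNAL,cv2.CHAIN_APPROX_NONE)[0]:
        if cv2.contourArea(k)>amin:
            (u,v),r=cv2.minEnclosingCircle(k)
            out.append((round(u),round(v),cv2.contourArea(k),ray(c,[(u,v)],z)[0].round(4)[:2],k))
    return out
BLUE=((100,110,40),(130,255,255)); YEL=((20,110,80),(35,255,255))
E
python3 - <<'E'
from h import *
s=sense();print(s['time'],s['eef_pos'],s['ee_rot'],s['opening'],grip_depth)
for n in('top','scene'):
    c=read_camera(n);cv2.imwrite(f'pics/{n}0.png',c['img'][:,:,::-1]);print(n,np.round(c['pose'],3))
    for nm,r,z in(('B',BLUE,.012),('Y',YEL,.026)):
        for b in blobs(c,*r,z): print(nm,b[:4])
E
```

```text
pics
0.0 [ 0.14052596 -0.6089582   0.4040901 ] [[ 9.74397755e-01  2.24831031e-01 -1.51889250e-04]
 [ 2.24831047e-01 -9.74397005e-01  1.21497833e-03]
 [ 1.25164399e-04 -1.21802157e-03 -9.99999250e-01]] 0.08522458238212671 0.1547
top [[ 0.019 -0.987  0.161  0.46 ]
 [-1.    -0.016  0.02   0.071]
 [-0.017 -0.161 -0.987  0.92 ]
 [ 0.     0.     0.     1.   ]]
B (594, 350, 823.5, array([ 0.3245, -0.4575]))
B (297, 284, 250.5, array([0.4424, 0.1289]))
B (320, 256, 241.5, array([0.5007, 0.0832]))
B (344, 226, 244.0, array([0.5604, 0.0354]))
B (54, 169, 9604.5, array([0.672 , 0.6544]))
Y (466, 238, 657.0, array([ 0.5409, -0.2067]))
Y (335, 53, 2907.0, array([0.9329, 0.0589]))
scene [[ 0.553  0.601 -0.577  1.267]
 [ 0.833 -0.416  0.365 -0.364]
 [-0.021 -0.683 -0.73   0.915]
 [ 0.     0.     0.     1.   ]]
B (532, 283, 1208.0, array([1.0302, 0.3392]))
B (307, 214, 124.0, array([0.561 , 0.0337]))
B (310, 193, 108.0, array([0.5039, 0.0779]))
B (70, 246, 388.0, array([ 0.3166, -0.5184]))
B (313, 173, 93.0, array([0.4449, 0.1264]))
B (502, 140, 4347.5, array([0.6425, 0.6692]))
B (248, 31, 104.5, array([-0.4044,  0.3629]))
B (82, 102, 12049.5, array([-0.3205, -0.3362]))
B (332, 18, 2718.0, array([-0.3042,  0.7018]))
B (44, 16, 1027.5, array([-1.2464, -0.3362]))
Y (218, 252, 894.0, array([ 0.555, -0.21 ]))
Y (453, 298, 2612.5, array([0.9563, 0.1561]))
```

```bash
python3 - <<'E'
import cv2
i=cv2.imread('pics/top0.png')[150:350,240:500]
cv2.imwrite('pics/topc.png',cv2.resize(i,None,fx=3,fy=3,interpolation=cv2.INTER_CUBIC))
E
```

```text
(no output)
```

View pics/top0.png

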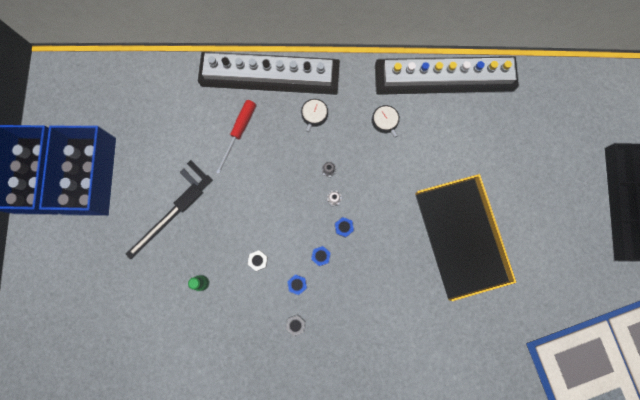

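View pics/topc.png

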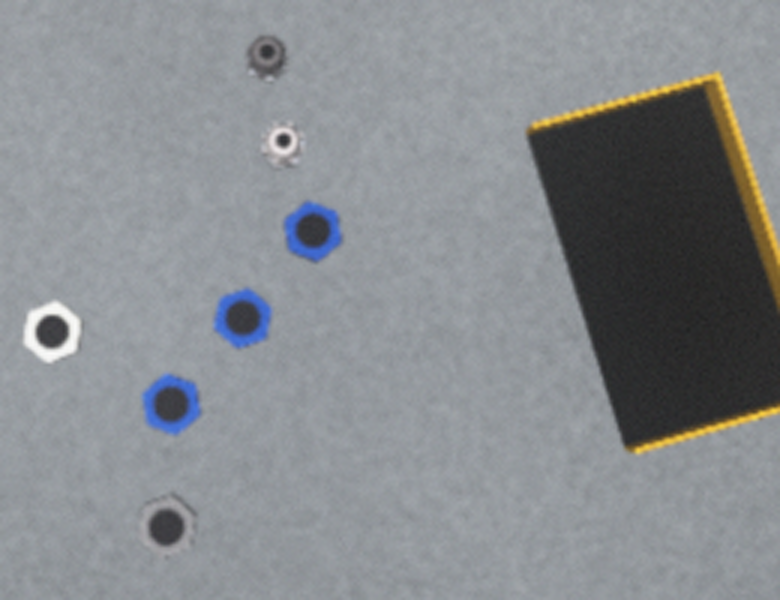

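The blue nuts are at (297,284), (320,256) and (344,226). They match the description. The look-alikes, white at (257,260) and grey at (296,325), stay where they are. The glands are at (334,198) and (329,168), and the tray mouth runs from (417,193) to (450,300).

```bash
cat >> h.py <<'E'
def tool(pts,s=None):
    s=s or sense();R=np.array(s['ee_rot']);return (np.array(pts)-s['eef_pos'])@R
E
python3 - <<'E'
from h import *
c=read_camera('top')
m=cv2.inRange(cv2.cvtColor(c['img'],cv2.COLOR_RGB2HSV),(0,0,0),(180,255,70))
m[:,:400]=0;m[:,530:]=0;m[:150]=0;m[320:]=0
k=max(cv2.findContours(m,0,2)[0],key=cv2.contourArea)
b=cv2.boxPoints(cv2.minAreaRect(k));print('floor box px',b.round(),ray(c,b,0).round(4)[:,:2].tolist())
t=[(417,193),(450,300),(514,283),(479,176)]
P=ray(c,t,.026);print('tops',P.round(4)[:,:2].tolist())
M=P[:2].mean(0);d=P[1]-P[0];d/=np.linalg.norm(d);print('mouth mid',M,'dir',d,np.linalg.norm(P[1]-P[0]))
for n,z in(('nuts',.014),):
    for b in blobs(c,*BLUE,z)[:5]: print(b[:4],len(b[4]), cv2.minAreaRect(b[4]))
for n,p in(('white gland',(334,198)),('grey gland',(329,168))): print(n,ray(c,[p],.04)[0])
print('whitenut',ray(c,[(257,260),(296,325)],.014)[:,:2])
E
```

```text
floor box px [[416. 195.]
 [476. 176.]
 [508. 281.]
 [448. 299.]] [[0.6308, -0.1136], [0.6729, -0.2401], [0.4569, -0.2989], [0.4179, -0.1764]]
tops [[0.6296, -0.1112], [0.418, -0.1726], [0.4527, -0.2997], [0.667, -0.2385]]
mouth mid [ 0.52377316 -0.14193738  0.026     ] dir [-0.96041819 -0.27856219  0.        ] 0.22035719521422376
(594, 350, 819.0, array([ 0.3248, -0.4563])) 338 ((593.5222778320312, 350.7120361328125), (61.97708511352539, 120.46520233154297), 69.07550048828125)
(297, 284, 250.5, array([0.4424, 0.1287])) 51 ((296.7500305175781, 284.2500305175781), (16.970561981201172, 19.091880798339844), 45.0)
(321, 256, 242.0, array([0.5004, 0.0819])) 52 ((320.5, 255.5), (17.0, 19.0), 0.0)
(344, 226, 245.0, array([0.5602, 0.0355])) 52 ((343.9390563964844, 226.54879760742188), (17.335289001464844, 19.209373474121094), 51.34019470214844)
(54, 169, 9602.5, array([0.6715, 0.6531])) 385 ((56.2258186340332, 169.33834838867188), (114.43841552734375, 88.68921661376953), 1.2730300426483154)
white gland [0.61406097 0.05705958 0.04      ]
grey gland [0.67534081 0.06797294 0.04      ]
whitenut [[0.48917794 0.21004697]
 [0.36339579 0.12793019]]
```

```bash
cat >> h.py <<'E'
C=np.array([.542,-.2045]);TX=np.array([.9615,.275]);TY=np.array([-.275,.9615])
def totray(p): d=np.array(p)[:2]-C;return np.array([d@TX,d@TY])
def toworld(t): return C+t[0]*TX+t[1]*TY
def plan(nut,tgt,back=.046):
    nut=np.array(nut);g=toworld(tgt);d=g-nut;L=np.linalg.norm(d);d/=L
    s=sense();R=np.array(s['ee_rot']);y=R[:2,1]
    turn=np.arctan2(y[1],y[0])-np.arctan2(d[1],d[0])
    st=nut-back*d
    print('start',st,'tool shift at z.18',tool([*st,.18],s),'turn',turn,'push len to contact centre',L,'dir',d)
    return st
E
python3 - <<'E'
from h import *
plan([.5602,.0355],(.065,-.02))
print(tool([.50,-.4,.32]))
E
```

```text
start [0.55090485 0.08055108] tool shift at z.18 [ 0.55484004 -0.57942518  0.22478345] turn 0.023316752465495583 push len to contact centre 0.24643868817872325 dir [ 0.20206852 -0.97937139]
[ 0.39720327 -0.12273458  0.08440895]
```

Call:
carry_out(rows=[[0.2, -0.06, 0.04, 0, 255], [0.3, -0.09, 0.06, 0, 255], [0.397, -0.123, 0.084, 0, 255], [0.397, -0.123, 0.084, 0, 255], [0.397, -0.123, 0.084, 0, 255], [0.397, -0.123, 0.084, 0, 255], [0.397, -0.123, 0.084, 0, 255], [0.397, -0.123, 0.084, 0, 255], [0.555, -0.579, 0.12, 0.023, 255], [0.555, -0.579, 0.12, 0.023, 255], [0.555, -0.579, 0.12, 0.023, 255], [0.555, -0.579, 0.12, 0.023, 255], [0.555, -0.579, 0.12, 0.023, 255], [0.555, -0.579, 0.12, 0.023, 255], [0.555, -0.579, 0.12, 0.023, 255], [0.555, -0.579, 0.12, 0.023, 255], [0.555, -0.579, 0.12, 0.023, 255], [0.555, -0.579, 0.12, 0.023, 255], [0.555, -0.579, 0.12, 0.023, 255], [0.555, -0.579, 0.12, 0.023, 255]])

```text
time: 2.15
eef_pos: [0.551, 0.0809, 0.2843]
ee_rot: [[0.979, 0.205, -0.001], [0.205, -0.979, -0.0], [-0.001, 0.0, -1.0]]
contact_force: [-0.6, -0.2, -1.1]
opening: 0.0002
gripper_force: 0.0
```

```bash
python3 - <<'E'
from h import *
c=read_camera('wrist');cv2.imwrite('pics/w1.png',c['img'][:,:,::-1])
E
```

```text
(no output)
```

View pics/w1.png

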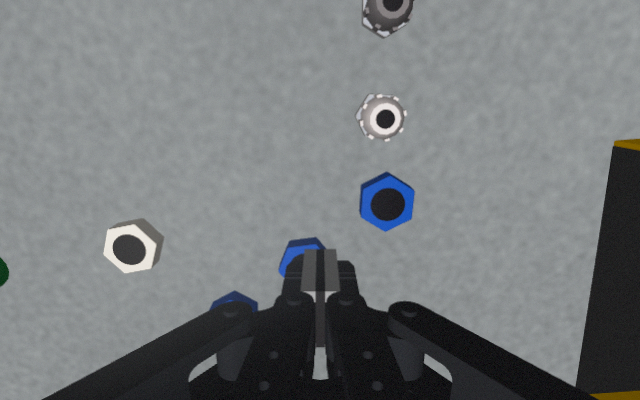

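The wrist view shows the lead blue nut at (387,203) with a flat side facing the closed tips at (320,265). The white gland at (382,118) is clear. Next I lower the tips and start the push.

Call:
carry_out(rows=[[0, 0, 0.04, 0, 255], [0, 0, 0.075, 0, 255], [0, 0, 0.095, 0, 255], [0, 0, 0.104, 0, 255], [0, 0, 0.104, 0, 255], [0, 0.005, 0.104, 0, 255], [0, 0.01, 0.104, 0, 255], [0, 0.015, 0.104, 0, 255], [0, 0.02, 0.104, 0, 255], [0, 0.026, 0.104, 0, 255], [0, 0.032, 0.104, 0, 255], [0, 0.038, 0.104, 0, 255], [0, 0.044, 0.104, 0, 255], [0, 0.05, 0.104, 0, 255], [0, 0.056, 0.104, 0, 255], [0, 0.062, 0.104, 0, 255], [0, 0.068, 0.104, 0, 255], [0, 0.074, 0.104, 0, 255], [0, 0.08, 0.104, 0, 255], [0, 0.08, 0.104, 0, 255]])

```text
time: 4.2
eef_pos: [0.5676, 0.0008, 0.1809]
ee_rot: [[0.979, 0.202, 0.001], [0.202, -0.979, -0.0], [0.001, 0.0, -1.0]]
contact_force: [-0.3, 0.1, 4.5]
opening: 0.0003
gripper_force: 2.4
```

```bash
cat > look.py <<'E'
from h import *
import sys
c=read_camera('top');s=sense();print(s['time'],s['eef_pos'])
for b in blobs(c,*BLUE,.014,40):
    if 250<b[0]<520: print(b[:4],'tray',totray(b[3]).round(4),'rel tool',tool([*b[3],0.18],s).round(4))
cv2.imwrite(sys.argv[1],c['img'][:,:,::-1])
E
python3 look.py pics/t2.png
```

```text
4.25 [0.56754015 0.00096815 0.18091584]
(320, 256, 69.0, array([0.4996, 0.0832])) tray [0.0383 0.2883] rel tool [-0.0499 -0.0943  0.0008]
```

```bash
python3 - <<'E'
from h import *
c=read_camera('scene');s=sense();print(s['contact_force'])
for b in blobs(c,*BLUE,.014,20):
    if 200<b[0]<350: print(b[:4])
a=cv2.resize(c['img'][120:300,180:380],None,fx=3,fy=3)
cv2.imwrite('pics/s2.png',a[:,:,::-1])
E
```

```text
[-0.60565185 -0.59933907  5.33851615]
(277, 362, 28.0, array([ 0.8644, -0.2282]))
(326, 331, 25.0, array([ 0.86  , -0.1102]))
(290, 227, 130.5, array([ 0.5757, -0.0247]))
(314, 174, 53.0, array([0.4509, 0.1255]))
(335, 18, 2445.5, array([-0.2901,  0.7068]))
```

View pics/s2.png

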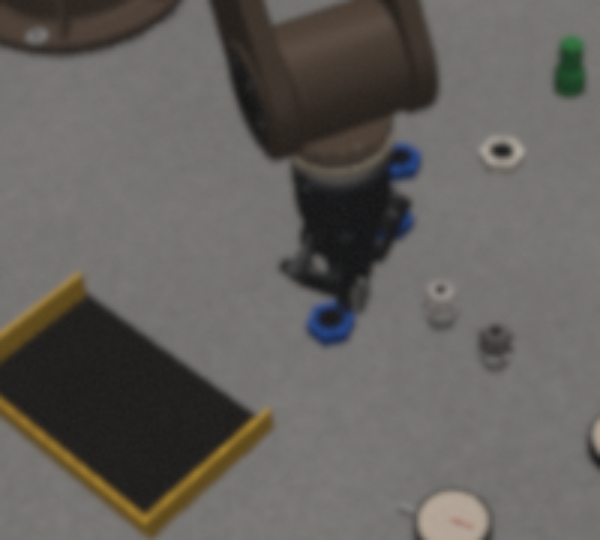

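The nut lies flat at (330,322) in the crop, ahead of the tips and moving as planned. I'll raise the tips slightly, because the 5 N upward force is unexplained.

Call:
carry_out(rows=[[0, 0, -0.002, 0, 255], [0, 0, -0.002, 0, 255]])

```text
time: 4.5
eef_pos: [0.5673, 0.0015, 0.1827]
ee_rot: [[0.979, 0.202, -0.0], [0.202, -0.979, -0.0], [-0.0, 0.0, -1.0]]
contact_force: [0.2, -0.9, -0.4]
opening: 0.0002
gripper_force: 0.0
```

Call:
carry_out(rows=[[0, 0.005, 0, 0, 255], [0, 0.011, 0, 0, 255], [0, 0.017, 0, 0, 255], [0, 0.023, 0, 0, 255], [0, 0.029, 0, 0, 255], [0, 0.035, 0, 0, 255], [0, 0.041, 0, 0, 255], [0, 0.047, 0, 0, 255], [0, 0.053, 0, 0, 255], [0, 0.059, 0, 0, 255], [0, 0.065, 0, 0, 255], [0, 0.071, 0, 0, 255], [0, 0.077, 0, 0, 255], [0, 0.083, 0, 0, 255], [0, 0.088, 0, 0, 255], [0, 0.09, 0, 0, 255]])

```text
time: 6.1
eef_pos: [0.5857, -0.0871, 0.1827]
ee_rot: [[0.979, 0.202, 0.0], [0.202, -0.979, -0.0], [0.0, 0.0, -1.0]]
contact_force: [0.0, 0.7, 0.5]
opening: -0.0
gripper_force: 0.1
```

```bash
cat > sc.py <<'E'
from h import *
c=read_camera('scene');s=sense();print(s['time'],s['eef_pos'],'tool in tray',totray(s['eef_pos']).round(4),s['contact_force'])
for b in blobs(c,*BLUE,.014,20):
    if 180<b[0]<350 and 150<b[1]<300: print(b[:4],'tray',totray(b[3]).round(4),'rel tool',tool([*b[3],.18],s).round(4))
E
python3 sc.py
```

```text
6.15 [ 0.58566786 -0.08709556  0.1826943 ] tool in tray [0.0743 0.1009] [-0.20748381 -0.86815252 -0.31082463]
(262, 248, 164.0, array([ 0.596 , -0.1146])) tray [0.0766 0.0716] rel tool [0.0046 0.029  0.0027]
(310, 193, 108.0, array([0.5056, 0.0769])) tray [0.0424 0.2806] rel tool [-0.0453 -0.1768  0.0027]
(313, 173, 94.0, array([0.4467, 0.1253])) tray [-0.0009  0.3433] rel tool [-0.0932 -0.2361  0.0026]
```

Call:
carry_out(rows=[[0, 0.005, 0, 0, 255], [0, 0.011, 0, 0, 255], [0, 0.017, 0, 0, 255], [0, 0.023, 0, 0, 255], [0, 0.029, 0, 0, 255], [0, 0.035, 0, 0, 255], [0, 0.041, 0, 0, 255], [0, 0.047, 0, 0, 255], [0, 0.053, 0, 0, 255], [0, 0.059, 0, 0, 255], [0, 0.065, 0, 0, 255], [0, 0.071, 0, 0, 255], [0, 0.077, 0, 0, 255], [0, 0.083, 0, 0, 255], [0, 0.088, 0, 0, 255], [0, 0.092, 0, 0, 255], [0, 0.092, 0, 0, 255], [0, 0.082, 0, 0, 255], [0, 0.082, -0.05, 0, 255], [0, 0.082, -0.1, 0, 255]])

```text
time: 8.15
eef_pos: [0.6018, -0.1656, 0.2825]
ee_rot: [[0.979, 0.203, -0.004], [0.203, -0.979, 0.001], [-0.003, -0.002, -1.0]]
contact_force: [0.6, -0.8, 0.7]
opening: 0.0003
gripper_force: 0.0
```

```bash
python3 sc.py; python3 - <<'E'
from h import *
plan([.5002,.0825],(.005,-.02))
plan([.4424,.1287],(-.055,-.02))
E
```

```text
8.2 [ 0.60306546 -0.16602582  0.29165866] tool in tray [0.0693 0.0202] [ 3.66651046 -1.33393043  7.71373714]
(232, 270, 242.0, array([ 0.6107, -0.2028])) tray [ 0.0665 -0.0173] rel tool [-0.0008  0.037   0.1118]
(310, 193, 106.5, array([0.5056, 0.0769])) tray [0.0424 0.2806] rel tool [-0.0468 -0.2582  0.1101]
(313, 173, 93.0, array([0.4467, 0.1253])) tray [-0.0009  0.3433] rel tool [-0.0947 -0.3175  0.1095]
start [0.49244982 0.12784242] tool shift at z.18 [-0.04935741 -0.31073071  0.10987394] turn 0.035376663502981964 push len to contact centre 0.3092761914232164 dir [ 0.16848209 -0.98570471]
start [0.43592988 0.1742427 ] tool shift at z.18 [-0.09526431 -0.36764909  0.10928622] turn 0.06354340927410163 push len to contact centre 0.37124566708750956 dir [ 0.14065484 -0.99005869]
```

Call:
carry_out(rows=[[-0.048, -0.311, 0, 0.035, 255], [-0.048, -0.311, 0, 0.035, 255], [-0.048, -0.311, 0, 0.035, 255], [-0.048, -0.311, 0, 0.035, 255], [-0.048, -0.311, 0, 0.035, 255], [-0.048, -0.311, 0, 0.035, 255], [-0.048, -0.311, 0, 0.035, 255], [-0.048, -0.311, 0, 0.035, 255], [-0.048, -0.311, 0, 0.035, 255], [-0.048, -0.311, 0.04, 0.035, 255], [-0.048, -0.311, 0.075, 0.035, 255], [-0.048, -0.311, 0.095, 0.035, 255], [-0.048, -0.311, 0.1, 0.035, 255], [-0.048, -0.311, 0.1, 0.035, 255], [-0.048, -0.311, 0.1, 0.035, 255]])

```text
time: 9.7
eef_pos: [0.4927, 0.1275, 0.1835]
ee_rot: [[0.986, 0.167, 0.001], [0.167, -0.986, 0.0], [0.001, 0.0, -1.0]]
contact_force: [0.0, 0.2, -0.4]
opening: 0.0
gripper_force: 0.0
```

Call:
carry_out(rows=[[0, 0.005, 0, 0, 255], [0, 0.01, 0, 0, 255], [0, 0.015, 0, 0, 255], [0, 0.02, 0, 0, 255], [0, 0.026, 0, 0, 255], [0, 0.032, 0, 0, 255], [0, 0.038, 0, 0, 255], [0, 0.044, 0, 0, 255], [0, 0.05, 0, 0, 255], [0, 0.056, 0, 0, 255], [0, 0.062, 0, 0, 255], [0, 0.068, 0, 0, 255], [0, 0.074, 0, 0, 255], [0, 0.08, 0, 0, 255], [0, 0.086, 0, 0, 255], [0, 0.092, 0, 0, 255], [0, 0.098, 0, 0, 255], [0, 0.104, 0, 0, 255], [0, 0.109, 0, 0, 255], [0, 0.11, 0, 0, 255]])

```text
time: 11.7
eef_pos: [0.5108, 0.019, 0.1827]
ee_rot: [[0.986, 0.167, 0.0], [0.167, -0.986, -0.0], [0.0, 0.0, -1.0]]
contact_force: [-0.2, 0.4, -0.5]
opening: -0.0003
gripper_force: 0.1
```

```bash
python3 sc.py
```

```text
11.75 [0.51075685 0.01918162 0.1826777 ] tool in tray [0.0315 0.2237] [ 0.10462132  0.33567661 -0.24071851]
(232, 270, 241.0, array([ 0.6113, -0.2031])) tray [ 0.067  -0.0177] rel tool [0.0619 0.236  0.0027]
(286, 210, 125.5, array([ 0.5237, -0.0056])) tray [0.0371 0.1963] rel tool [0.0086 0.0266 0.0027]
(314, 174, 57.5, array([0.4492, 0.1253])) tray [0.0015 0.3426] rel tool [-0.0429 -0.1149  0.0027]
```

Call:
carry_out(rows=[[0.001, 0, 0, 0, 255], [0.003, 0, 0, 0, 255], [0.004, 0.005, 0, 0, 255], [0.004, 0.011, 0, 0, 255], [0.004, 0.017, 0, 0, 255], [0.004, 0.023, 0, 0, 255], [0.004, 0.029, 0, 0, 255], [0.004, 0.035, 0, 0, 255], [0.004, 0.041, 0, 0, 255], [0.004, 0.047, 0, 0, 255], [0.004, 0.053, 0, 0, 255], [0.004, 0.059, 0, 0, 255], [0.004, 0.065, 0, 0, 255], [0.004, 0.071, 0, 0, 255], [0.004, 0.077, 0, 0, 255], [0.004, 0.083, 0, 0, 255], [0.004, 0.089, 0, 0, 255], [0.004, 0.095, 0, 0, 255], [0.004, 0.099, 0, 0, 255], [0.004, 0.1, 0, 0, 255]])

```text
time: 13.75
eef_pos: [0.5315, -0.0788, 0.1827]
ee_rot: [[0.986, 0.168, 0.0], [0.168, -0.986, -0.0], [0.0, 0.0, -1.0]]
contact_force: [0.1, -0.1, 1.4]
opening: 0.0
gripper_force: 0.1
```

```bash
python3 sc.py
```

```text
13.8 [ 0.5314674  -0.07865768  0.1826774 ] tool in tray [0.0245 0.1239] [0.73249344 0.6847323  1.03576206]
(232, 270, 241.0, array([ 0.6113, -0.2031])) tray [ 0.067  -0.0177] rel tool [0.0578 0.1361 0.0027]
(255, 232, 138.5, array([ 0.5414, -0.1039])) tray [0.0271 0.0969] rel tool [0.0056 0.0265 0.0027]
(313, 173, 93.0, array([0.4467, 0.1253])) tray [-0.0009  0.3433] rel tool [-0.0494 -0.2153  0.0026]
```

Call:
carry_out(rows=[[0, 0.006, 0, 0, 255], [0, 0.013, 0, 0, 255], [0, 0.02, 0, 0, 255], [0, 0.027, 0, 0, 255], [0, 0.034, 0, 0, 255], [0, 0.041, 0, 0, 255], [0, 0.048, 0, 0, 255], [0, 0.055, 0, 0, 255], [0, 0.062, 0, 0, 255], [0, 0.069, 0, 0, 255], [0, 0.076, 0, 0, 255], [0, 0.083, 0, 0, 255], [0, 0.09, 0, 0, 255], [0, 0.097, 0, 0, 255], [0, 0.104, 0, 0, 255], [0, 0.109, 0, 0, 255], [0, 0.113, 0, 0, 255], [0, 0.113, 0, 0, 255], [0, 0.105, 0, 0, 255], [0, 0.105, -0.05, 0, 255]])

```text
time: 15.8
eef_pos: [0.5479, -0.1804, 0.2281]
ee_rot: [[0.986, 0.168, -0.01], [0.168, -0.986, 0.005], [-0.009, -0.006, -1.0]]
contact_force: [0.7, -0.1, 1.0]
opening: 0.0001
gripper_force: 0.0
```

Call:
carry_out(rows=[[0, 0, -0.05, 0, 255], [0, 0, -0.05, 0, 255]])

```text
time: 16.0
eef_pos: [0.5498, -0.1812, 0.2883]
ee_rot: [[0.986, 0.169, 0.008], [0.169, -0.986, -0.004], [0.007, 0.005, -1.0]]
contact_force: [0.4, -0.2, -0.7]
opening: 0.0001
gripper_force: 0.0
```

```bash
python3 sc.py; python3 - <<'E'
from h import *
plan([.4424,.1287],(-.055,-.02))
E
```

```text
16.05 [ 0.5492203  -0.18105616  0.28569504] tool in tray [0.0134 0.0206] [-0.83825408  1.17237942 -0.42887724]
(225, 264, 472.0, array([ 0.5873, -0.2083])) tray [ 0.0425 -0.0161] rel tool [0.0325 0.0329 0.1059]
(313, 173, 94.0, array([0.4467, 0.1253])) tray [-0.0009  0.3433] rel tool [-0.0498 -0.3196  0.1045]
start [0.43592988 0.1742427 ] tool shift at z.18 [-0.05218623 -0.36964775  0.10431002] turn 0.028402296738373023 push len to contact centre 0.37124566708750956 dir [ 0.14065484 -0.99005869]
```

Call:
carry_out(rows=[[-0.05, -0.369, 0, 0.028, 255], [-0.05, -0.369, 0, 0.028, 255], [-0.05, -0.369, 0, 0.028, 255], [-0.05, -0.369, 0, 0.028, 255], [-0.05, -0.369, 0, 0.028, 255], [-0.05, -0.369, 0, 0.028, 255], [-0.05, -0.369, 0, 0.028, 255], [-0.05, -0.369, 0, 0.028, 255], [-0.05, -0.369, 0, 0.028, 255], [-0.05, -0.369, 0, 0.028, 255], [-0.05, -0.369, 0, 0.028, 255], [-0.05, -0.369, 0, 0.028, 255], [-0.05, -0.369, 0.04, 0.028, 255], [-0.05, -0.369, 0.075, 0.028, 255], [-0.05, -0.369, 0.095, 0.028, 255], [-0.05, -0.369, 0.1, 0.028, 255], [-0.05, -0.369, 0.1, 0.028, 255], [-0.05, -0.369, 0.1, 0.028, 255]])

```text
time: 17.85
eef_pos: [0.4381, 0.1733, 0.1835]
ee_rot: [[0.99, 0.14, 0.001], [0.14, -0.99, 0.0], [0.001, -0.0, -1.0]]
contact_force: [0.1, 0.2, -0.1]
opening: -0.0002
gripper_force: 0.0
```

Call:
carry_out(rows=[[0, 0.005, 0, 0, 255], [0, 0.01, 0, 0, 255], [0, 0.015, 0, 0, 255], [0, 0.02, 0, 0, 255], [0, 0.026, 0, 0, 255], [0, 0.032, 0, 0, 255], [0, 0.038, 0, 0, 255], [0, 0.044, 0, 0, 255], [0, 0.05, 0, 0, 255], [0, 0.056, 0, 0, 255], [0, 0.062, 0, 0, 255], [0, 0.068, 0, 0, 255], [0, 0.074, 0, 0, 255], [0, 0.08, 0, 0, 255], [0, 0.086, 0, 0, 255], [0, 0.092, 0, 0, 255], [0, 0.098, 0, 0, 255], [0, 0.104, 0, 0, 255], [0, 0.109, 0, 0, 255], [0, 0.11, 0, 0, 255]])

```text
time: 19.85
eef_pos: [0.4533, 0.0641, 0.1827]
ee_rot: [[0.99, 0.14, 0.0], [0.14, -0.99, -0.0], [0.0, 0.0, -1.0]]
contact_force: [-0.4, 0.3, -0.6]
opening: -0.0004
gripper_force: 0.1
```

```bash
python3 sc.py
```

```text
19.9 [0.45330473 0.06420996 0.18266452] tool in tray [-0.0114  0.2828] [-1.05263607  0.24065094 -1.01016663]
(225, 264, 468.5, array([ 0.5873, -0.2083])) tray [ 0.0425 -0.0161] rel tool [0.0946 0.2886 0.0027]
(288, 189, 107.5, array([0.4598, 0.0367])) tray [-0.0127  0.2545] rel tool [0.0026 0.0281 0.0027]
```

Call:
carry_out(rows=[[0, 0.005, 0, 0, 255], [0, 0.011, 0, 0, 255], [0, 0.018, 0, 0, 255], [0, 0.025, 0, 0, 255], [0, 0.032, 0, 0, 255], [0, 0.039, 0, 0, 255], [0, 0.046, 0, 0, 255], [0, 0.053, 0, 0, 255], [0, 0.06, 0, 0, 255], [0, 0.067, 0, 0, 255], [0, 0.074, 0, 0, 255], [0, 0.081, 0, 0, 255], [0, 0.088, 0, 0, 255], [0, 0.095, 0, 0, 255], [0, 0.102, 0, 0, 255], [0, 0.109, 0, 0, 255], [0, 0.116, 0, 0, 255], [0, 0.122, 0, 0, 255], [0, 0.125, 0, 0, 255]])

```text
time: 21.8
eef_pos: [0.4709, -0.0598, 0.1827]
ee_rot: [[0.99, 0.14, 0.0], [0.14, -0.99, -0.0], [0.0, 0.0, -1.0]]
contact_force: [0.6, -0.2, 0.3]
opening: -0.0001
gripper_force: 0.2
```

```bash
python3 sc.py
```

```text
21.85 [ 0.47089167 -0.05985104  0.18265108] tool in tray [-0.0286  0.1586] [-0.36666212 -0.40285215 -0.41626307]
(225, 264, 469.0, array([ 0.5873, -0.2083])) tray [ 0.0425 -0.0161] rel tool [0.0945 0.1633 0.0027]
(249, 212, 122.0, array([ 0.4745, -0.0859])) tray [-0.0323  0.1326] rel tool [-0.0001  0.0263  0.0027]
```

Call:
carry_out(rows=[[0, 0.006, 0, 0, 255], [0, 0.013, 0, 0, 255], [0, 0.02, 0, 0, 255], [0, 0.027, 0, 0, 255], [0, 0.034, 0, 0, 255], [0, 0.041, 0, 0, 255], [0, 0.048, 0, 0, 255], [0, 0.055, 0, 0, 255], [0, 0.062, 0, 0, 255], [0, 0.068, 0, 0, 255], [0, 0.07, 0, 0, 255]])

```text
time: 22.95
eef_pos: [0.4807, -0.1291, 0.1827]
ee_rot: [[0.99, 0.14, 0.0], [0.14, -0.99, -0.0], [0.0, 0.0, -1.0]]
contact_force: [0.4, 0.6, 0.7]
opening: -0.0002
gripper_force: 0.2
```

Call:
carry_out(rows=[[0, 0.006, 0, 0, 255], [0, 0.013, 0, 0, 255], [0, 0.02, 0, 0, 255], [0, 0.027, 0, 0, 255], [0, 0.034, 0, 0, 255], [0, 0.041, 0, 0, 255], [0, 0.048, 0, 0, 255], [0, 0.055, 0, 0, 255], [0, 0.062, 0, 0, 255], [0, 0.069, 0, 0, 255], [0, 0.075, 0, 0, 255], [0, 0.079, 0, 0, 255], [0, 0.079, 0, 0, 255], [0, 0.07, 0, 0, 255], [0, 0.07, -0.05, 0, 255], [0, 0.07, -0.1, 0, 255], [0, 0.02, -0.14, 0, 255], [0, -0.03, -0.16, 0, 255], [0, -0.08, -0.16, 0, 255], [0, -0.13, -0.16, 0, 255]])

```text
time: 24.95
eef_pos: [0.4635, -0.0134, 0.3433]
ee_rot: [[0.99, 0.14, 0.002], [0.14, -0.99, -0.0], [0.002, 0.001, -1.0]]
contact_force: [1.2, -0.3, 0.2]
opening: -0.0001
gripper_force: 0.0
```

Call:
carry_out(rows=[[0, -0.05, 0, 0, 255], [0, -0.1, 0, 0, 255], [0, -0.15, 0, 0, 255], [0, -0.2, 0, 0, 255], [0, -0.2, 0, 0, 255], [0, -0.2, 0, 0, 255], [0, -0.2, 0, 0, 255]])

```text
time: 25.65
eef_pos: [0.4363, 0.1819, 0.3421]
ee_rot: [[0.99, 0.14, -0.0], [0.14, -0.99, -0.0], [-0.0, 0.0, -1.0]]
contact_force: [-0.1, -0.6, 0.1]
opening: 0.0001
gripper_force: 0.0
```

```bash
python3 sc.py; python3 look.py pics/end.png; python3 -c "
import cv2;i=cv2.imread('pics/end.png')[80:350,240:540];cv2.imwrite('pics/endc.png',cv2.resize(i,None,fx=2,fy=2))"
```

```text
25.7 [0.4365427  0.18150177 0.3421333 ] tool in tray [0.0048 0.4001] [ 0.38942621 -0.75145735  0.07001803]
(225, 264, 469.0, array([ 0.5873, -0.2083])) tray [ 0.0425 -0.0161] rel tool [0.0951 0.4069 0.1622]
(199, 243, 212.5, array([ 0.4952, -0.2336])) tray [-0.053  -0.0151] rel tool [4.000e-04 4.192e-01 1.622e-01]
25.75 [0.43668358 0.18131674 0.34217719]
(476, 262, 306.5, array([ 0.4924, -0.2304])) tray [-0.0548 -0.0113] rel tool [-0.0018  0.4154  0.1623]
(466, 230, 300.5, array([ 0.5572, -0.2119])) tray [ 0.0126 -0.0113] rel tool [0.0649 0.4061 0.1622]
(459, 205, 286.0, array([ 0.6082, -0.1998])) tray [ 0.0649 -0.0137] rel tool [0.1171 0.4012 0.1622]
```

View pics/endc.png

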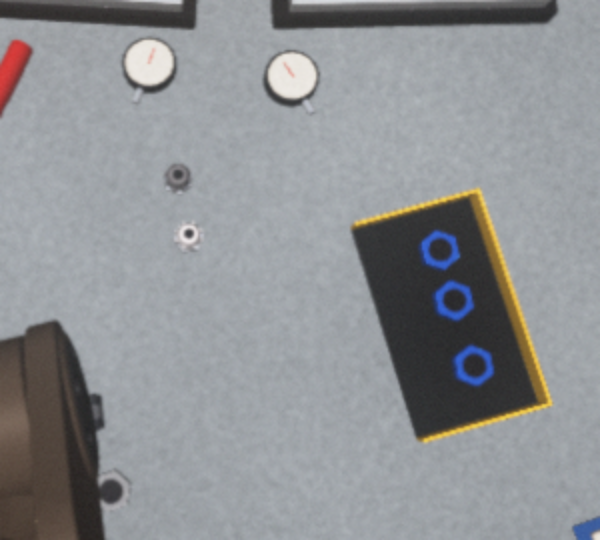

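All three nuts lie flat and wholly inside the tray, at (440,250), (454,300) and (474,366) in the crop. Both glands are still standing where they were.

```bash
python3 -c "from rig import finish_job;print(finish_job())"
```

```text
the job is handed in; nothing more can be done
None
```

I pushed all three blue nuts flat and wholly inside the tray, left the glands and look-alike nuts alone, and handed the job in at about 26 s of the 72 s allowed.

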